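# Set out model van sides to dry

## Task

Stand every model van side on a short end in the slotted drying rack, one to a slot and leaning back as the slots do, gripping these fragile castings only lightly so that none cracks. Put each paint pot on the table away upright on the floor of the blue compartment box. Only when all of that is done, switch the drying fan on by pushing its lever fully over away from the robot; leave the other things on the bench where they are.

Things in the scene. Friction and masses are not known exactly. Their poses are not given: they have to be found in the camera images.
- side0: model van body side, cast resin plate 80 x 50 x 12 mm (x long, y 50 mm, z thickness), about 55 g, red with black windows and wheel arches on both faces; origin at its centre. Starts lying flat on the table. Fragile: grip it with about 20 N; it cracks when the forces of the two fingers on it add up to more than 80 N. Either face and either short end will do. May be absent (None).
- side1: model van body side, cast resin plate 80 x 50 x 12 mm (x long, y 50 mm, z thickness), about 55 g, green with black windows and wheel arches on both faces; origin at its centre. Starts lying flat on the table. Fragile: grip it with about 20 N; it cracks when the forces of the two fingers on it add up to more than 80 N. Either face and either short end will do. May be absent (None).
- side2: model van body side, cast resin plate 80 x 50 x 12 mm (x long, y 50 mm, z thickness), about 55 g, white with black windows and wheel arches on both faces; origin at its centre. Starts lying flat on the table. Fragile: grip it with about 20 N; it cracks when the forces of the two fingers on it add up to more than 80 N. Either face and either short end will do. May be absent (None).
- side3: model van body side, cast resin plate 80 x 50 x 12 mm (x long, y 50 mm, z thickness), about 55 g, orange with black windows and wheel arches on both faces; origin at its centre. Starts lying flat on the table. Fragile: grip it with about 20 N; it cracks when the forces of the two fingers on it add up to more than 80 N. Either face and either short end will do. May be absent (None).
- side4: model van body side, cast resin plate 80 x 50 x 12 mm (x long, y 50 mm, z thickness), about 55 g, yellow with black windows and wheel arches on both faces; origin at its centre. Starts lying flat on the table. Fragile: grip it with about 20 N; it cracks when the forces of the two fingers on it add up to more than 80 N. Either face and either short end will do. May be absent (None).
- rack: fixed wooden rack on the table, base 275 x 84 x 8 mm, six slots in a row along its x, each running along its y, 35.4 mm apart. Seven dividers, 70 mm long (y), 11 mm thick, rise 32 mm along their slope. Slots lean back: they rise along (sin 35, 0, cos 35 deg) in the rack's frame; clear width 18 mm square to the dividers. Origin: underside, middle; x away from the robot, z up.
- slot0 (a point): middle of the floor of slot 0 of the rack (nearest the robot), 8 mm above the table; a side fully home there has its centre 26 to 29 mm from here along the rack's x and 32 to 36 mm up, 45 mm of it out of the slot
- slot1 (a point): middle of the floor of slot 1 of the rack, 8 mm above the table; a side fully home there has its centre 26 to 29 mm from here along the rack's x and 32 to 36 mm up, 45 mm of it out of the slot
- slot2 (a point): middle of the floor of slot 2 of the rack, 8 mm above the table; a side fully home there has its centre 26 to 29 mm from here along the rack's x and 32 to 36 mm up, 45 mm of it out of the slot
- slot3 (a point): middle of the floor of slot 3 of the rack, 8 mm above the table; a side fully home there has its centre 26 to 29 mm from here along the rack's x and 32 to 36 mm up, 45 mm of it out of the slot
- slot4 (a point): middle of the floor of slot 4 of the rack, 8 mm above the table; a side fully home there has its centre 26 to 29 mm from here along the rack's x and 32 to 36 mm up, 45 mm of it out of the slot
- slot5 (a point): middle of the floor of slot 5 of the rack (farthest from the robot), 8 mm above the table; a side fully home there has its centre 26 to 29 mm from here along the rack's x and 32 to 36 mm up, 45 mm of it out of the slot
- pot0: small closed paint pot, blue cap, cylinder 39 mm in diameter, 44 mm tall, 70 g; origin at the centre of its underside, z up. Stands on the table. May be absent (None).
- pot1: small closed paint pot, yellow cap, cylinder 39 mm in diameter, 44 mm tall, 70 g; origin at the centre of its underside, z up. Stands on the table. May be absent (None).
- organiser: fixed blue open box, 150 x 150 mm, 32 mm high, walls and floor about 4 mm, split by a cross wall into 2 x 2 equal compartments, each 69 x 69 mm: their centres at x = -36.5 or +36.5 mm and y = -36.5 or +36.5 mm. All empty. Origin at the centre of its underside.
- fan: fixed grey desk fan unit, 100 x 80 x 100 mm (x, y, z), its lever on top; origin at the centre of its underside, x points away from the robot.
- fan_lever (a joint): red switch lever on the top of the fan, 70 mm from hinge to the centre of its 26 mm ball tip, hinge along the fan's y. 0 = off, leaning 0.5 rad towards the robot; grows to 1.0 rad = on, leaning 0.5 rad away from it (fan's +x). It stays where it is left; counts as fully over beyond 0.85.
- fan_lever_tip (a point): centre of that lever's ball tip
- tape: yellow roll of tape, 68 mm across, 22 mm high, lying among the sides; origin under its centre. A bystander: leave it.
- glue: white glue bottle with a red cap, 32 mm across, 60 mm tall; origin under its centre. A bystander: leave it.
Things that resemble listed ones, but are neither listed nor needed, are in the scene too. Of the things that look like the side3, take the one that is farthest from the robot's base at the start. Leave any pink look-alike of the side2 alone.

How it is judged (in metres and radians):
On the way, in this order (a step that is already met when the one before it is completed fails the run):
1. every side stands in the rack and every pot is in the blue box, with the fan still off (x of side0 in the frame of rack between -0.1 and 0.15 m and y of side0 in the frame of rack between -0.02 and 0.02 m and z of side0 in the frame of rack between 0.03 and 0.056 m and angle between side0's own y axis and vertical between 1.32 and 1.82 rad and angle between the y axis of each of side0, side1, side2, side3, side4 and the y axis of rack, either way round below 0.25 rad and (angle between side0's own x axis and vertical between 0.33 and 0.9 rad or angle between side0's own x axis and vertical between 2.24 and 2.81 rad) and x of side1 in the frame of rack between -0.1 and 0.15 m and y of side1 in the frame of rack between -0.02 and 0.02 m and z of side1 in the frame of rack between 0.03 and 0.056 m and angle between side1's own y axis and vertical between 1.32 and 1.82 rad and (angle between side1's own x axis and vertical between 0.33 and 0.9 rad or angle between side1's own x axis and vertical between 2.24 and 2.81 rad) and x of side2 in the frame of rack between -0.1 and 0.15 m and y of side2 in the frame of rack between -0.02 and 0.02 m and z of side2 in the frame of rack between 0.03 and 0.056 m and angle between side2's own y axis and vertical between 1.32 and 1.82 rad and (angle between side2's own x axis and vertical between 0.33 and 0.9 rad or angle between side2's own x axis and vertical between 2.24 and 2.81 rad) and x of side3 in the frame of rack between -0.1 and 0.15 m and y of side3 in the frame of rack between -0.02 and 0.02 m and z of side3 in the frame of rack between 0.03 and 0.056 m and angle between side3's own y axis and vertical between 1.32 and 1.82 rad and (angle between side3's own x axis and vertical between 0.33 and 0.9 rad or angle between side3's own x axis and vertical between 2.24 and 2.81 rad) and x of side4 in the frame of rack between -0.1 and 0.15 m and y of side4 in the frame of rack between -0.02 and 0.02 m and z of side4 in the frame of rack between 0.03 and 0.056 m and angle between side4's own y axis and vertical between 1.32 and 1.82 rad and (angle between side4's own x axis and vertical between 0.33 and 0.9 rad or angle between side4's own x axis and vertical between 2.24 and 2.81 rad) and x of pot0 in the frame of organiser between -0.065 and 0.065 m and y of pot0 in the frame of organiser between -0.065 and 0.065 m and z of each of pot0, pot1 in the frame of organiser below 0.01 m and angle between each of pot0, pot1's own z axis and vertical below 0.15 rad and x of pot1 in the frame of organiser between -0.065 and 0.065 m and y of pot1 in the frame of organiser between -0.065 and 0.065 m and linear speed of each of side0, side1, side2, side3, side4, pot0, pot1 below 0.02 m/s and value of joint fan_lever below 0.4 rad), for 0.2 s.
2. the fan lever is pushed fully over (value of joint fan_lever above 0.85 rad), for 0.2 s.
At the end, for the whole second after the job is handed in: Every side present stands on a short end in a rack slot (centre 30-56 mm up, within 20 mm of the slots' middle line, leaning back 19-52 deg, within 14 deg of the slot's direction); every pot present upright on the blue box's floor (within 10 mm); all at rest; fan lever beyond 0.85 rad (x of side0 in the frame of rack between -0.1 and 0.15 m and y of side0 in the frame of rack between -0.02 and 0.02 m and z of side0 in the frame of rack between 0.03 and 0.056 m and angle between side0's own y axis and vertical between 1.32 and 1.82 rad and angle between the y axis of each of side0, side1, side2, side3, side4 and the y axis of rack, either way round below 0.25 rad and (angle between side0's own x axis and vertical between 0.33 and 0.9 rad or angle between side0's own x axis and vertical between 2.24 and 2.81 rad) and x of side1 in the frame of rack between -0.1 and 0.15 m and y of side1 in the frame of rack between -0.02 and 0.02 m and z of side1 in the frame of rack between 0.03 and 0.056 m and angle between side1's own y axis and vertical between 1.32 and 1.82 rad and (angle between side1's own x axis and vertical between 0.33 and 0.9 rad or angle between side1's own x axis and vertical between 2.24 and 2.81 rad) and x of side2 in the frame of rack between -0.1 and 0.15 m and y of side2 in the frame of rack between -0.02 and 0.02 m and z of side2 in the frame of rack between 0.03 and 0.056 m and angle between side2's own y axis and vertical between 1.32 and 1.82 rad and (angle between side2's own x axis and vertical between 0.33 and 0.9 rad or angle between side2's own x axis and vertical between 2.24 and 2.81 rad) and x of side3 in the frame of rack between -0.1 and 0.15 m and y of side3 in the frame of rack between -0.02 and 0.02 m and z of side3 in the frame of rack between 0.03 and 0.056 m and angle between side3's own y axis and vertical between 1.32 and 1.82 rad and (angle between side3's own x axis and vertical between 0.33 and 0.9 rad or angle between side3's own x axis and vertical between 2.24 and 2.81 rad) and x of side4 in the frame of rack between -0.1 and 0.15 m and y of side4 in the frame of rack between -0.02 and 0.02 m and z of side4 in the frame of rack between 0.03 and 0.056 m and angle between side4's own y axis and vertical between 1.32 and 1.82 rad and (angle between side4's own x axis and vertical between 0.33 and 0.9 rad or angle between side4's own x axis and vertical between 2.24 and 2.81 rad) and x of pot0 in the frame of organiser between -0.065 and 0.065 m and y of pot0 in the frame of organiser between -0.065 and 0.065 m and z of each of pot0, pot1 in the frame of organiser below 0.01 m and angle between each of pot0, pot1's own z axis and vertical below 0.15 rad and x of pot1 in the frame of organiser between -0.065 and 0.065 m and y of pot1 in the frame of organiser between -0.065 and 0.065 m and linear speed of each of side0, side1, side2, side3, side4, pot0, pot1 below 0.02 m/s and value of joint fan_lever above 0.85 rad); the robot touches nothing.
It fails at once if a van side is squeezed or pushed by the fingers with more than 80 N in all (contact force between the fingers and side0 above 80 N or contact force between the fingers and side1 above 80 N or contact force between the fingers and side2 above 80 N or contact force between the fingers and side3 above 80 N or contact force between the fingers and side4 above 80 N).
It fails at once if a bystander is shifted more than 4 cm (distance of any of tape, glue from where it was at the start of the episode above 0.04 m).
Of side0, side1, side2, side3, side4 only 4 to 5 are there at a start; the rules pass over those that are not, and their reading is None.
Of pot0, pot1 only 1 to 2 are there at a start; the rules pass over those that are not, and their reading is None.
At some moment in a run one of pot0, pot1 may be knocked a few centimetres aside while the robot is not near it.
It also fails if it takes over 210 s, if anything falls off the work surface, if the arm or the gripper's body presses on something with over 40 N, if the wrist force passes 120 N, or if a joint passes its speed limit or range.

## Robot

A 6-joint arm with a two-finger parallel gripper is mounted at the origin on the work surface. World frame = base frame: x ahead of the robot, y to its left, z up, the work surface at z = 0. Lengths are in mm, angles in rad, forces in N, time in s.
With the tool pointing down it reaches from about 400 to 825 mm from the base axis. Payload 7 kg.
Tool frame: the origin (TCP) lies at the very end of the fingers, on their centre line; the grasp point (between the pads) lies 19 mm behind it; z points along the fingers, y is the line along which they close (so a half turn about z gives the same grasp; the last joint's range is limited). The gripper opens to 88 mm and grips with 3 to 60 N. Pads are 19 mm wide; open, the fingers measure 130 mm over their backs; the gripper's body (78 mm by 193 mm) begins 47 mm behind the grasp point.
Start: joints at [-0.917, 0.359, 0.012, 0, -1.224, -0.288], TCP at [241.418, -630.328, 226.561] pointing down, gripper open.
Joint ranges: [-3.07, 3.07], [-1.43, 2.12], [-1.02, 1.25], [-3.03, 1.67], [-3.05, -0], [-3.03, 3.03]. Speed limits (rad/s): [2.39, 2.39, 3.01, 3.14, 3.14, 3.14].

## Interface

Orientations are given as a unit quaternion [x, y, z, w].
In Python, from plant import bot gives the robot as it stands. Calls block until the motion is done:
- bot.move_ptp(position, orientation): joint-space move of the TCP to a pose.
- bot.line_to(position, velocity=150, ori=None): straight line of the TCP; ori=None keeps the orientation; velocity is the mean speed in mm/s.
- bot.move_joints(angles): joint-space move.
- bot.move_gripper(opening, force=None): finger opening in mm; force is the grip in N (None keeps the last); returns when the fingers have stopped.
- bot.pause(seconds).
- bot.solve_ik(position, orientation): joint angles nearest the present ones, or None.
- bot.read_state(): the state.
- bot.camera(name): name is "scene" or "side" or "wrist"; returns the picture (384x512x3 uint8, red, green, blue); there is no depth.
- bot.get_calibration(name): a dict with "fx", "fy", "cx", "cy" (pixels), "distortion" ([k1, k2, p1, p2, k3] as OpenCV has them; the pictures are not rectified), "view" (4x4, takes a point from world to camera coordinates); the wrist camera has in their place "T_tool_cam" (4x4, takes a point from camera to tool coordinates, whose origin is the TCP and whose axes are the flange's). Camera axes: x right, y up, looking along -z (the intrinsics and any distortion apply to the point x, -y, -z); pixel columns grow to the right and rows downward; lengths in mm; the calibration is good to about 2 mm. A picture is of the moment at which its call begins: read the wrist's pose just before it. get_calibration takes no time and is no camera call.
A pose or a line that the arm cannot do raises bot.Unreachable and nothing moves.
- bot.close_job(): hands the job in; it is judged then, once.
The state is a dict: "t": time; "joint_pos": joint angles; "qvel": joint speeds; "tau": joint torques, N m; "tcp_pos": TCP position; "eef_rot": TCP orientation; "contact_force": force on the tool from outside, world axes, zero at the start; "moment": the same for the moment, N m; "width": finger opening in mm; "finger_force": force on a finger pad.
Only numpy, scipy, OpenCV 4.12 (cv2) and the standard library are available. Lean on these libraries where they do the work, as an engineer would, in place of code of your own. Each camera call takes 0.05 s, during which the arm holds its last target. There are 200 camera calls.

## Working session

There is one attempt and no reset: what is moved stays moved. The work goes in short steps, each a Python script; the robot and the scene stay as the last script left them, time stands still between calls to the robot, and variables do not carry over. Pictures are saved under pics/ and viewed, at most 14 in all, crops included, and the job is handed in when it is done.

```bash
ls; mkdir -p pics; python3 - <<'E'
from plant import bot
import cv2,numpy as np
for n in("scene","side"):
    im=bot.camera(n)[:,:,::-1]
    cv2.imwrite(f"pics/{n}0.png",cv2.resize(im,(800,600),interpolation=cv2.INTER_CUBIC))
    c=bot.get_calibration(n);print(n,{k:np.round(v,3).tolist() for k,v in c.items()})
c=bot.get_calibration("wrist");print({k:np.round(v,3).tolist() for k,v in c.items()})
print(bot.read_state())
E
```

```text
pics
scene {'fx': 391.95, 'fy': 391.95, 'cx': 259.897, 'cy': 187.411, 'distortion': [0.034, 0.0, 0.0, 0.0, 0.0], 'view': [[0.005, 1.0, 0.002, 31.318], [-0.79, 0.002, 0.613, 302.791], [0.613, -0.005, 0.79, -1487.119], [0.0, 0.0, 0.0, 1.0]]}
side {'fx': 490.36, 'fy': 490.36, 'cx': 251.863, 'cy': 197.859, 'distortion': [-0.106, 0.0, 0.0, 0.0, 0.0], 'view': [[0.991, -0.135, -0.012, -492.533], [0.081, 0.523, 0.849, -159.367], [-0.108, -0.842, 0.529, -1591.445], [0.0, 0.0, 0.0, 1.0]]}
{'fx': 291.846, 'fy': 291.846, 'cx': 258.898, 'cy': 189.958, 'distortion': [-0.056, 0.0, 0.0, 0.0, 0.0], 'T_tool_cam': [[0.001, 0.96, 0.28, 75.714], [1.0, -0.001, 0.0, 0.313], [0.0, 0.28, -0.96, -157.783], [0.0, 0.0, 0.0, 1.0]]}
{'t': 0.1, 'joint_pos': array([-9.16871127e-01,  3.59304268e-01,  1.11665532e-02, -2.83127980e-04,
       -1.22407626e+00, -2.88112032e-01]), 'qvel': array([ 0.00015645, -0.00214511,  0.00078261,  0.00095467, -0.00102384,
       -0.00183672]), 'tau': array([-3.33753916e-03, -5.84161198e+01,  2.93749988e+01,  7.01554656e+00,
        1.01499268e-02, -8.34064986e-05]), 'tcp_pos': array([ 241.28249562, -629.95506213,  225.73504933]), 'eef_rot': array([-1.81840994e-01,  9.83327683e-01,  6.92042178e-04, -2.03049826e-04]), 'contact_force': array([-0.22215567,  0.531539  , -0.37809246]), 'moment': array([0.0086998 , 0.04260928, 0.00778441]), 'finger_force': 0.0, 'width': 87.73464600771214}
```

View pics/scene0.png

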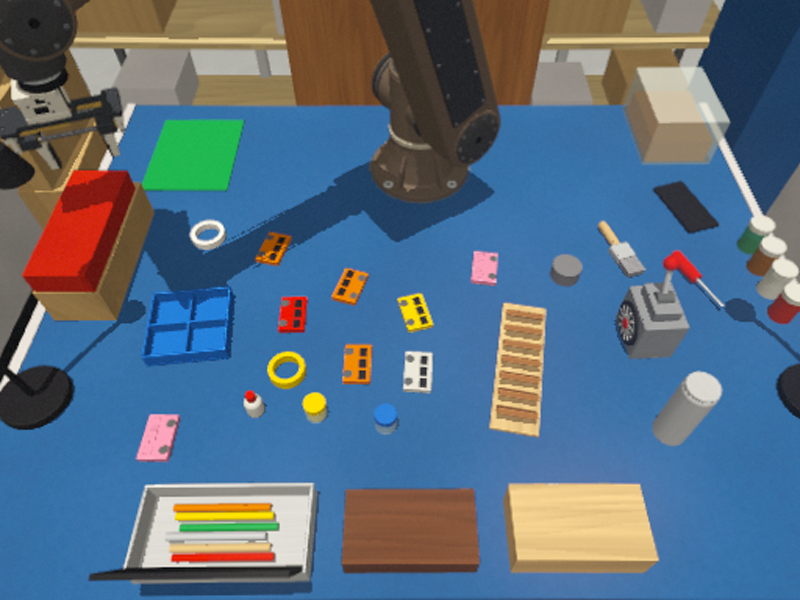

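View pics/side0.png

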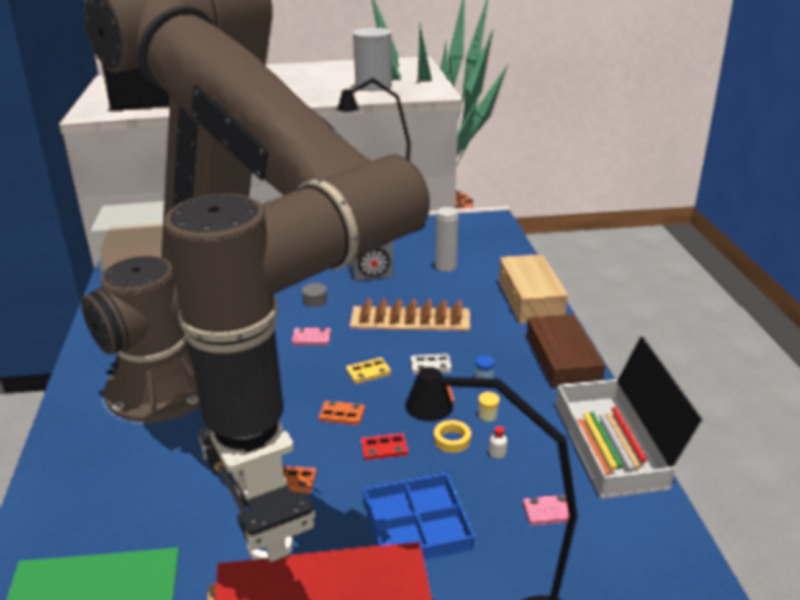

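Scene view: sides are red (292,314), yellow (414,311) and white (418,371). Three are orange: (274,248), (350,286) and (357,363). The lowest, (357,363), is farthest from the base, so it is side3. Pink look-alikes at (484,267) and (158,437) stay, and there is no green side. Pots: blue (385,418), yellow (315,407). Rack is at (519,370), box at (190,326), fan at (655,320). Next I rectify the image onto the top planes and measure.

```bash
cat > h.py <<'E'
import cv2,numpy as np
from plant import bot
from scipy.spatial.transform import Rotation as R
def cam(name,st=None):
    c=bot.get_calibration(name);K=np.array([[c['fx'],0,c['cx']],[0,c['fy'],c['cy']],[0,0,1]]);D=np.array(c['distortion'],float)
    if name=='wrist':
        T=np.eye(4);T[:3,:3]=R.from_quat(st['eef_rot']).as_matrix();T[:3,3]=st['tcp_pos'];V=np.linalg.inv(T@np.array(c['T_tool_cam']))
    else: V=np.array(c['view'])
    V=np.diag([1,-1,-1,1.])@V
    return K,D,V
def proj(C,P):
    K,D,V=C;return cv2.projectPoints(np.asarray(P,float).reshape(-1,1,3),cv2.Rodrigues(V[:3,:3])[0],V[:3,3],K,D)[0][:,0]
def unproj(C,px,z):
    K,D,V=C;u=cv2.undistortPoints(np.asarray(px,float).reshape(-1,1,2),K,D)[:,0]
    d=np.c_[u,np.ones(len(u))]@V[:3,:3];o=-V[:3,:3].T@V[:3,3];return o+d*((z-o[2])/d[:,2])[:,None]
def ortho(im,C,z,x0,x1,y0,y1,s=1.):
    "rows=x grow down, cols=y grow right, s px/mm"
    X,Y=np.meshgrid(np.arange(x0,x1,1/s),np.arange(y0,y1,1/s),indexing='ij')
    p=proj(C,np.stack([X,Y,0*X+z],-1)).astype(np.float32).reshape(*X.shape,2)
    return cv2.remap(im,p[...,0],p[...,1],cv2.INTER_CUBIC)
E
cat > m.py <<'E'
from h import *
im=bot.camera('scene');C=cam('scene');np.save('scene.npy',im)
x0,x1,y0,y1=250,750,-450,250
for z in(12,):
    o=ortho(im,C,z,x0,x1,y0,y1)
    hsv=cv2.cvtColor(o,cv2.COLOR_RGB2HSV)
    for n,lo,hi in(('red',(0,150,90),(5,255,255)),('red2',(174,150,90),(180,255,255)),('orange',(6,150,90),(18,255,255)),('yellow',(22,150,90),(32,255,255)),('green',(40,120,60),(85,255,255)),('white',(0,0,180),(180,40,255)),('blue',(100,200,120),(112,255,255))):
        m=cv2.inRange(hsv,lo,hi);m=cv2.morphologyEx(m,cv2.MORPH_CLOSE,np.ones((9,9)))
        for c in cv2.findContours(m,cv2.RETR_EXTERNAL,cv2.CHAIN_APPROX_NONE)[0]:
            if cv2.contourArea(c)>900:
                (a,b),s,t=cv2.minAreaRect(c);print(n,'x %.0f y %.0f'%(b+x0,a+y0),np.round(s,0),round(t,1))
b=ortho(im,C,8,330,730,100,480,1.5)[:,:,::-1]
cv2.imwrite('pics/rack.png',b)
E
python3 m.py
```

```text
red x 442 y -257 [83. 49.] 88.2
orange x 556 y -126 [83. 49.] 90.0
orange x 373 y -148 [52. 85.] 17.9
orange x 278 y -320 [54. 69.] 13.2
yellow x 639 y -197 [45. 39.] 63.4
yellow x 569 y -254 [79. 67.] 63.4
yellow x 439 y -17 [86. 51.] 74.5
white x 572 y -13 [51. 82.] 2.8
blue x 462 y -416 [175.  85.] 84.5
```

View pics/rack.png

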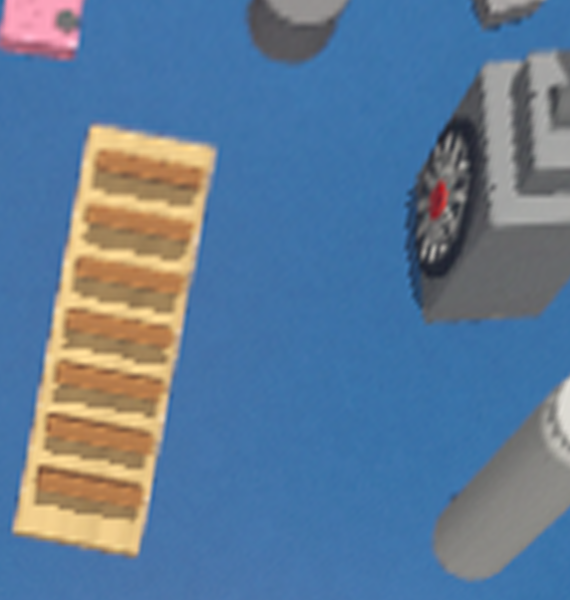

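Rack fits the given size (84.6 x 275 mm): centre about (555,176), yaw about -11°. Next: IK feasibility, then a closer wrist survey.

```bash
cat >> h.py <<'E'
def down(yaw): return (R.from_euler('z',yaw,degrees=True)*R.from_euler('x',180,degrees=True)).as_quat()
def rackq(yaw,up=True,t=35):
    "tool z = forward and t deg below horizontal in rack frame; tool x up or down the slope"
    a=np.radians(t);z=np.array([np.cos(a),0,-np.sin(a)]);y=np.array([0,-1. if up else 1.,0]);M=np.c_[np.cross(y,z),y,z]
    return (R.from_euler('z',yaw,degrees=True)*R.from_matrix(M)).as_quat()
E
python3 - <<'E'
from h import *
for p in((556,-126),(442,-257),(439,-17),(572,-13),(639,-197),(640,-80),(555,176),(425,-400)):
    print(p,[y for y in range(-180,180,15) if bot.solve_ik([*p,10],down(y)) is not None], [y for y in range(-180,180,30) if bot.solve_ik([*p,250],down(y)) is not None])
ry=-10.9
for up in(True,False):
  for t in(35,45):
    for s in range(6):
      x=(s-2.5)*35.4; r=[]
      for h in (70,130):
        P=R.from_euler('z',ry,degrees=True).apply([x+40,0,h])+[555,176,0]
        j=bot.solve_ik(P,rackq(ry,up,t)); r.append(None if j is None else np.round(j,2).tolist())
      print(up,t,s,r)
E
```

```text
(556, -126) [-180, -165, -150, -135, -120, -105, -90, -75, -60, -45, -30, -15, 0, 15, 30, 45, 60, 75, 90, 105, 120, 135, 150, 165] [-180, -150, -120, -90, -60, -30, 0, 30, 60, 90, 120, 150]
(442, -257) [-180, -165, -150, -135, -120, -105, -90, -75, -60, -45, -30, -15, 0, 15, 30, 45, 60, 75, 90, 105, 120, 135, 150, 165] [-180, -150, -120, -90, -60, -30, 0, 30, 60, 90, 120, 150]
(439, -17) [-180, -165, -150, -135, -120, -105, -90, -75, -60, -45, -30, -15, 0, 15, 30, 45, 60, 75, 90, 105, 135, 150, 165] [-180, -150, -120, -90, -60, -30, 0, 30, 60, 90, 150]
(572, -13) [-180, -165, -150, -135, -120, -105, -90, -75, -60, -45, -30, -15, 0, 15, 30, 45, 60, 75, 90, 120, 135, 150, 165] [-180, -150, -120, -90, -60, -30, 0, 30, 60, 90, 120, 150]
(639, -197) [-180, -165, -150, -135, -120, -105, -90, -75, -60, -45, -30, -15, 0, 15, 30, 45, 60, 75, 105, 120, 135, 150, 165] [-180, -150, -120, -90, -60, -30, 0, 30, 60, 120, 150]
(640, -80) [-180, -165, -150, -135, -120, -105, -90, -75, -60, -45, -30, -15, 0, 15, 30, 45, 60, 75, 90, 120, 135, 150, 165] [-180, -150, -120, -90, -60, -30, 0, 30, 60, 90, 1
[... 243 characters left out ...]
05, -90, -75, -60, -45, -30, -15, 0, 15, 30, 45, 75, 90, 105, 120, 135, 150, 165] [-180, -150, -120, -90, -60, -30, 0, 30, 90, 120, 150]
True 35 0 [None, None]
True 35 1 [None, None]
True 35 2 [None, None]
True 35 3 [None, None]
True 35 4 [None, None]
True 35 5 [None, None]
True 45 0 [None, None]
True 45 1 [None, None]
True 45 2 [None, None]
True 45 3 [None, None]
True 45 4 [None, None]
True 45 5 [None, None]
False 35 0 [None, None]
False 35 1 [None, None]
False 35 2 [None, None]
False 35 3 [None, None]
False 35 4 [None, None]
False 35 5 [None, None]
False 45 0 [None, None]
False 45 1 [None, None]
False 45 2 [None, None]
False 45 3 [None, None]
False 45 4 [None, None]
False 45 5 [None, None]
```

```bash
python3 - <<'E'
from h import *
ry=-10.9
for up in(True,False):
    for s in range(6):
      x=(s-2.5)*35.4; r=[]
      for h in (60,130):
        P=R.from_euler('z',ry,degrees=True).apply([x+40,0,h])+[555,176,0]
        r.append([t for t in range(40,125,5) if bot.solve_ik(P,rackq(ry,up,t)) is not None])
      print(up,s,r)
for p in((556,-126),(442,-257),(439,-17),(572,-13)):
  for y in (0,-15,15): print(p,y,[[t for t in range(60,135,5) if bot.solve_ik([*p,10],rackq(y,up,t)) is not None] for up in(True,False)])
s=bot.read_state();print(np.round(bot.solve_ik([600,170,60],rackq(ry,False,75)),2),np.round(bot.solve_ik([600,170,60],rackq(ry,True,75)) if bot.solve_ik([600,170,60],rackq(ry,True,75)) is not None else 0,2))
E
```

```text
True 0 [[75, 80, 85, 90, 95, 100, 105, 110, 115, 120], [65, 70, 75, 80, 85, 90, 95, 100, 105, 110, 115, 120]]
True 1 [[70, 75, 80, 85, 90, 95, 100, 105, 110, 115, 120], [65, 70, 75, 80, 85, 90, 95, 100, 105, 110, 115, 120]]
True 2 [[70, 75, 80, 85, 90, 95, 100, 105, 110, 115, 120], [60, 65, 70, 75, 80, 85, 90, 95, 100, 105, 110, 115, 120]]
True 3 [[70, 75, 80, 85, 90, 95, 100, 105, 110, 115, 120], [60, 65, 70, 75, 80, 85, 90, 95, 100, 105, 110, 115, 120]]
True 4 [[70, 75, 80, 85, 90, 95, 100, 105, 110, 115, 120], [60, 65, 70, 75, 80, 85, 90, 95, 100, 105, 110, 115, 120]]
True 5 [[65, 70, 75, 80, 85, 90, 95, 100, 105, 110, 115, 120], [60, 65, 70, 75, 80, 85, 90, 95, 100, 105, 110, 115, 120]]
False 0 [[80, 85, 90, 95, 100, 105, 110, 115, 120], [65, 75, 80, 85, 90, 95, 100, 105, 110, 115, 120]]
False 1 [[70, 75, 80, 85, 90, 95, 100, 105, 110, 115, 120], [65, 75, 80, 85, 90, 95, 100, 105, 110, 115, 120]]
False 2 [[70, 75, 80, 85, 90, 95, 100, 105, 110, 115, 120], [60, 65, 70, 75, 80, 85, 90, 95, 100, 105, 110, 115, 120]]
False 3 [[70, 75, 80, 85, 90, 95, 100, 105, 110, 115, 120], [60, 65
[... 1211 characters left out ...]
5, 120, 125, 130]]
(439, -17) -15 [[85, 90, 95, 100, 105, 110, 115, 120, 125, 130], [85, 90, 95, 100, 105, 110, 115, 120, 125, 130]]
(439, -17) 15 [[80, 85, 90, 95, 100, 105, 110, 115, 120, 125, 130], [80, 85, 90, 95, 100, 105, 110, 115, 120, 125, 130]]
(572, -13) 0 [[80, 85, 90, 95, 100, 105, 110, 115, 120, 125, 130], [80, 85, 90, 95, 100, 105, 110, 115, 120, 125, 130]]
(572, -13) -15 [[80, 85, 90, 95, 100, 105, 110, 115, 120, 125, 130], [80, 85, 90, 95, 100, 105, 110, 115, 120, 125, 130]]
(572, -13) 15 [[75, 80, 85, 90, 95, 100, 105, 110, 115, 120, 125, 130], [75, 80, 85, 90, 95, 100, 105, 110, 115, 120, 125, 130]]
[ 0.68  0.32 -0.69  0.49 -0.43 -2.87] [ 0.68  0.32 -0.69  0.49 -0.43  0.27]
```

Steep forward tilt is out of reach at the rack (about 75° below horizontal is OK). So I grasp the sides with the tool tilted back 40° and place them tilted forward 15°, which adds up to the 55° needed. Pots come first, so they are clear of the gripper body. Now the wrist survey.

```bash
cat > sv.py <<'E'
from h import *
def shot(n,p,yaw=0):
    bot.move_ptp(p,down(yaw));bot.pause(.3);st=bot.read_state();im=bot.camera('wrist');np.savez(n,im=im,r=st['eef_rot'],p=st['tcp_pos']);return im,cam('wrist',st)
def load(n):
    d=np.load(n+'.npz');return d['im'],cam('wrist',dict(eef_rot=d['r'],tcp_pos=d['p']))
if __name__=='__main__':
    shot('w_org',[400,-370,230]);shot('w_mid',[480,-130,240]);shot('w_rack',[500,170,230])
    A=load('w_org');B=load('w_mid');D=load('w_rack')
    o=ortho(*A,32,330,600,-520,-300,1.45);m=ortho(*B,12,340,680,-330,60,1.45)
    cv2.imwrite('pics/org.png',o[:,:,::-1]);cv2.imwrite('pics/mid.png',m[:,:,::-1])
    cv2.imwrite('pics/rack2.png',ortho(*D,8,400,720,80,280,1.8)[:,:,::-1])
    c=np.zeros((580,900,3),np.uint8)
    a=cv2.imread('pics/org.png');b=cv2.imread('pics/mid.png');c[:a.shape[0],:a.shape[1]]=a;c[:b.shape[0],325:325+b.shape[1]]=b[:580,:575]
    cv2.imwrite('pics/combo.png',cv2.copyMakeBorder(c[:500,:800],0,0,0,0,0))
    print(bot.read_state()['t'])
E
python3 sv.py
```

```text
5.275
```

View pics/mid.png

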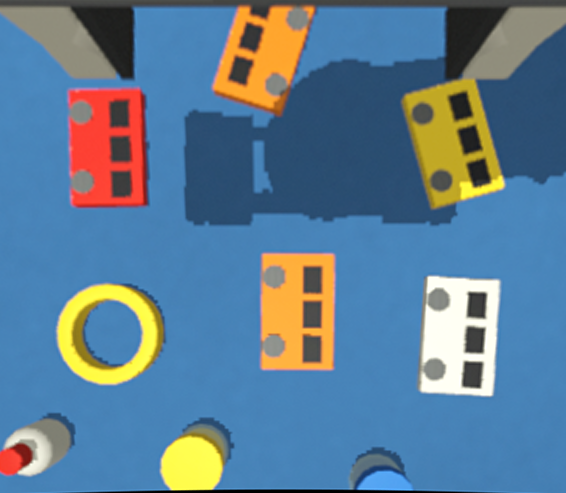

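View pics/org.png

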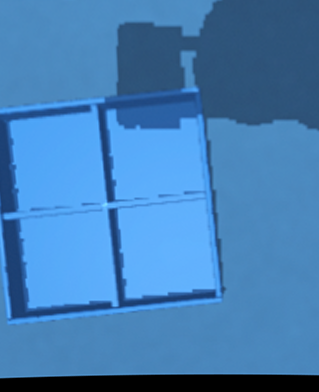

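View pics/rack2.png

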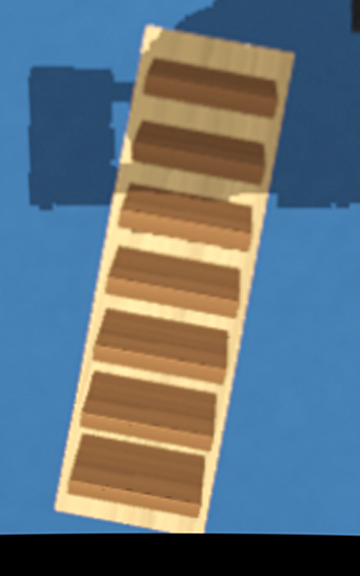

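Mid view (z=12 rectified) sizes check at about 80x50 mm. Poses are red (442,-255, 1°), orange (555,-124.5, -0.5°), white (572,-13, -3.7°) and yellow (438,-18, 15.7°). The rest:
- **Box:** centre (472,-448), yaw 6°.
- **Rack:** centre (555.6,177.5), yaw -10.55°. The divider bases put slot i's floor at rack x = -6.1+(i-2.5)*35.4.

Next the pots.

```bash
cat > pots.py <<'E'
from sv import *
def find():
    im,C=shot('w_pots',[560,-140,230]);o=ortho(im,C,44,560,740,-330,60,2.);h=cv2.cvtColor(o,cv2.COLOR_RGB2HSV)
    cv2.imwrite('pics/pots.png',o[:,:,::-1]);out={}
    for n,lo,hi in(('pot1',(22,120,90),(34,255,255)),('pot0',(106,215,100),(115,255,255))):
        m=cv2.morphologyEx(cv2.inRange(h,lo,hi),cv2.MORPH_OPEN,np.ones((5,5)))
        for c in cv2.findContours(m,cv2.RETR_EXTERNAL,cv2.CHAIN_APPROX_NONE)[0]:
            if cv2.contourArea(c)>1500: (a,b),r=cv2.minEnclosingCircle(c);print(n,round(560+b/2,1),round(-330+a/2,1),'r',round(r/2,1),'area',cv2.contourArea(c)/4)
if __name__=='__main__': find()
E
python3 pots.py
```

```text
pot1 653.0 -192.0 r 19.6 area 1130.375
pot1 576.1 -244.6 r 33.4 area 1342.75
```

View pics/pots.png

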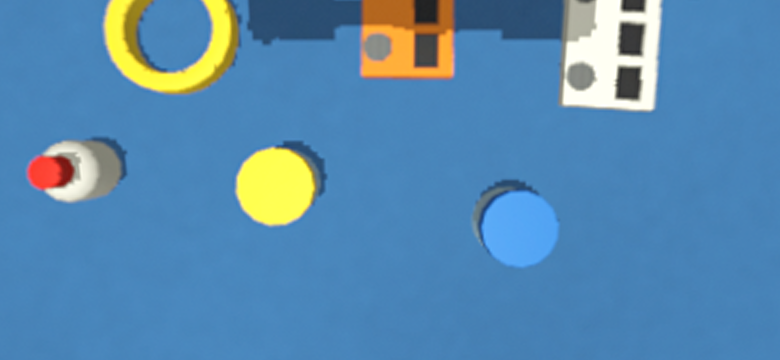

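The close crop shows the yellow cap at (276,187) → (653,-192) and the blue cap at (519,229) → (674.5,-70.5), both with radius 19 mm as expected. Picking both.

```bash
cat > dopots.py <<'E'
from h import *
def pot(p,q):
    bot.move_gripper(66,20)
    bot.move_ptp([*p,110],down(0));bot.line_to([*p,31],120);bot.move_gripper(30,20);w=bot.read_state()['width']
    bot.line_to([*p,130],200);bot.move_ptp([*q,130],down(6));bot.line_to([*q,60],150);bot.line_to([*q,36],50);bot.pause(.2)
    s=bot.read_state();print('w',w,s['width'],s['tcp_pos'],s['contact_force'],s['t']);bot.move_gripper(54);bot.line_to([*q,130],200)
pot((653.2,-192),(431.6,-415.5));pot((674.5,-70.5),(504.2,-407.9))
from sv import shot
im,C=shot('w_org2',[420,-370,260]);o=ortho(im,C,32,360,580,-540,-340,2.5);cv2.imwrite('pics/org2.png',o[:,:,::-1])
E
python3 dopots.py
```

```text
w 38.53419018586457 38.3106150199438 [ 431.57604786 -415.53977449   35.91072129] [ 0.06443243 -0.45331879  0.42188096] 12.8083
w 38.52969831909194 38.33177458688249 [ 504.15620958 -407.91379165   35.84847538] [-0.90112398  0.20161739 -0.43947535] 20.9
```

View pics/org2.png

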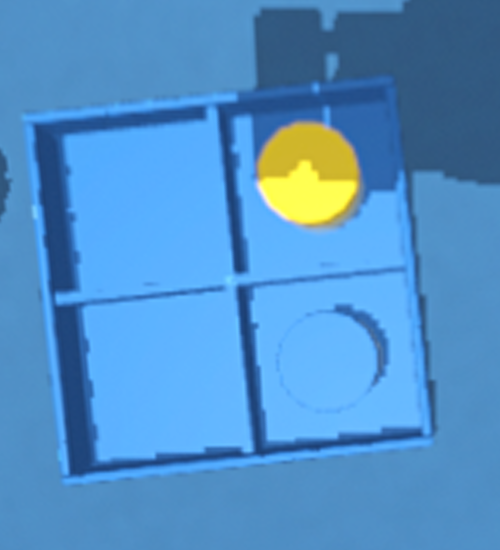

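Both pots stand upright in their compartments (caps at (308,173) and (328,361)). Now the first side, the farthest orange, into slot 4.

```bash
cat > side.py <<'E'
from h import *
import sys
RC=np.array([555.6,177.5,0]);RY=-10.55;A=np.radians(35);T=75.;d=13.
U=np.array([np.sin(A),0,np.cos(A)]);N=np.array([-np.cos(A),0,np.sin(A)]);RR=R.from_euler('z',RY,degrees=True)
def slot(i,uc,n): return RC+RR.apply(np.array([-6.1+(i-2.5)*35.4,0,8])+U*(uc+d)+N*n)
def pick(x,y,yaw):
    g=np.array([x,y,0])+R.from_euler('z',yaw,degrees=True).apply([d,0,9.]);q=rackq(yaw,True,T+55)
    bot.move_gripper(66,18);b=-R.from_quat(q).as_matrix()[:,2]
    bot.move_ptp(g+b*90,q);bot.line_to(g,120);bot.pause(.2);p=bot.read_state()['tcp_pos'];bot.move_gripper(44,18)
    s=bot.read_state();print('grasp',p-g,'w',s['width'],'f',s['finger_force'],'cf',s['contact_force'])
    bot.line_to(g+[0,0,110],150);print('w',bot.read_state()['width']);return p[2]-6
def insert(i,n,uend=46):
    q=rackq(RY,True,T);bot.move_ptp(slot(i,115,n),q);bot.pause(.3);f0=bot.read_state()['contact_force']
    u=80
    bot.line_to(slot(i,u,n),120)
    while u>uend:
        u=max(u-3,uend);bot.line_to(slot(i,u,n),50);f=bot.read_state()['contact_force']-f0
        if np.linalg.norm(f)>8: break
    s=bot.read_state();print('u',u,'f',np.round(f,1),'err',s['tcp_pos']-slot(i,u,n),'w',s['width'],'t',s['t']);return u
def release(i,n,u):
    bot.move_gripper(62);bot.pause(.2);b=-R.from_quat(bot.read_state()['eef_rot']).as_matrix()[:,2];p=bot.read_state()['tcp_pos'];bot.line_to(p+b*100,150)
E
python3 - <<'E'
from side import *
for (x,y,w) in((555.2,-124.5,-.5),(441.7,-255.5,1.2),(571.7,-12.8,-3.7),(438.4,-17.6,15.7)):
    q=rackq(w,True,T+55);print([bot.solve_ik([x+13,y,z],q) is not None for z in(9,119)], bot.solve_ik(np.array([x+13,y,9])-90*R.from_quat(q).as_matrix()[:,2],q) is not None)
for i in range(2,6): print(i,[bot.solve_ik(slot(i,u,3),rackq(RY,True,T)) is not None for u in(46,80,115)])
n=pick(555.2,-124.5,-.5);u=insert(4,n);print(n)
im=bot.camera('side');s=bot.camera('scene')
P=slot(4,u,n);c=proj(cam('side'),P)[0].astype(int);k=im[c[1]-55:c[1]+55,c[0]-65:c[0]+65]
c2=proj(cam('scene'),P)[0].astype(int);k2=s[c2[1]-55:c2[1]+55,c2[0]-65:c2[0]+65]
cv2.imwrite('pics/ins.png',cv2.resize(np.hstack([k,k2]),(780,330),interpolation=cv2.INTER_CUBIC)[:,:,::-1])
E
```

```text
[True, True] True
[True, True] True
[True, True] True
[True, True] True
2 [True, True, True]
3 [True, True, True]
4 [True, True, True]
5 [True, True, True]
grasp [ 0.62670278 -0.00125739  0.36802678] w 49.464198381177916 f 17.99707978963852 cf [ 1.04513521 -0.07300022  0.98639027]
w 50.06710464728589
u 46 f [0.3 1.1 0.2] err [-0.01531772 -0.01045331 -0.00591808] w 49.944626468227625 t 32.275
3.368026783192585
```

```bash
ls -la pics/ins.png
```

```text
-rw-r--r-- 1 agent agent 293598 Nov 30 09:11 pics/ins.png
```

No contact force on the way down to u=46. I'll check the picture before releasing.

View pics/ins.png

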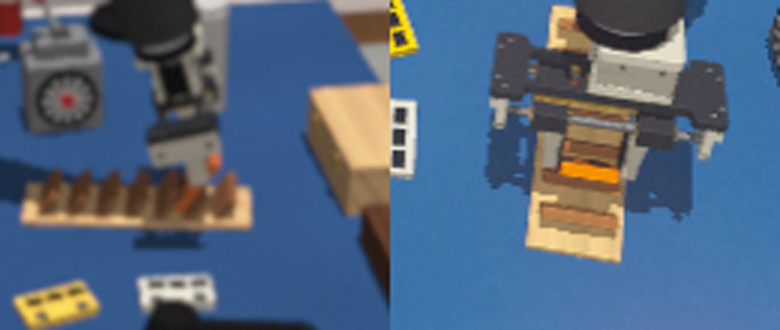

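The plate is in slot 4 between its dividers, lined up with the slope (left (190,195), right (588,170)). Release, then white into slot 3 and look.

```bash
python3 - <<'E'
from side import *
from sv import shot
release(4,0,0)
n=pick(571.7,-12.8,-3.7);u=insert(3,n);release(3,n,u)
im,C=shot('w_r2',[470,175,230]);print(bot.read_state()['t'])
o=ortho(im,C,40,420,720,70,290,1.9);cv2.imwrite('pics/r2.png',o[:,:,::-1])
E
```

```text
grasp [ 0.60482283 -0.03131626  0.36173631] w 49.43195805501256 f 17.999610900878906 cf [1.22314317 0.10601011 0.2463213 ]
w 49.699912364366966
u 46 f [-0.7  0.4  0. ] err [-0.02427735  0.00664645 -0.01824562] w 49.60586020997129 t 42.5333
44.9583
```

View pics/r2.png

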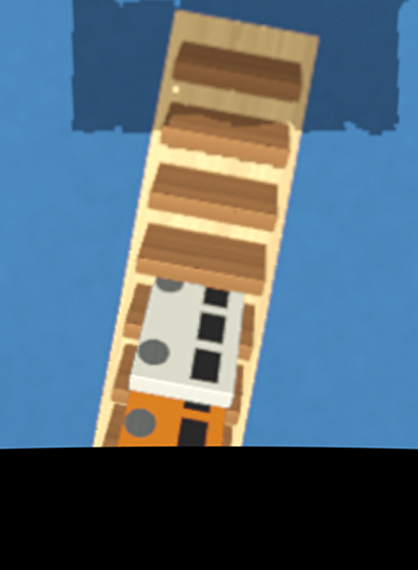

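Orange (slot 4) and white (slot 3) stand home and parallel to the slots. Red goes into slot 2 and yellow into slot 1.

```bash
python3 - <<'E'
from side import *
from sv import shot
i=1 if all(bot.solve_ik(slot(1,u,3),rackq(RY,True,T)) is not None for u in(46,60,80,115)) else 5
n=pick(441.7,-255.5,1.2);u=insert(2,n);release(2,n,u)
print('slot',i);n=pick(438.4,-17.6,15.7);u=insert(i,n);release(i,n,u)
im,C=shot('w_r3',[480,175,260]);
o=ortho(im,C,40,420,720,90,270,1.3)
s=bot.camera('scene');S=cam('scene')
c=proj(S,[520,300,110])[0].astype(int);k=cv2.resize(s[c[1]-70:c[1]+70,c[0]-10:c[0]+90],(400,560),interpolation=cv2.INTER_CUBIC)
b=np.zeros((560,640,3),np.uint8);b[:o.shape[0],:o.shape[1]]=o;b[:,240:]=k
cv2.imwrite('pics/r3.png',b[:,:,::-1]);print(c,bot.read_state()['t'])
E
```

```text
grasp [ 0.64617675 -0.02769545  0.33229051] w 49.854307659061206 f 17.98017919063568 cf [0.95977147 0.22240661 1.04380931]
w 49.731923544684136
u 46 f [-1.   0.3 -1.5] err [0.02495365 0.02388546 0.00748173] w 49.484534008610666 t 54.775
slot 1
grasp [0.62462351 0.16902662 0.31383626] w 49.29852622392114 f 17.99066036939621 cf [ 1.01077203 -0.33465638  0.38071026]
w 49.51732448147508
u 46 f [-0.2  0.   0.1] err [-0.02045362 -0.02077564 -0.01600622] w 49.70811904284406 t 64.9833
[381 201] 67.525
```

View pics/r3.png

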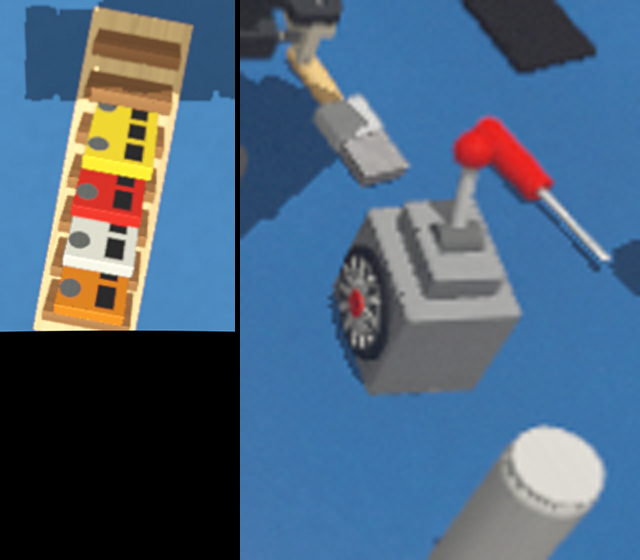

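All four sides (yellow 1, red 2, white 3, orange 4) stand home and parallel. The lever's red ball is at crop (473,148), with a red screwdriver lying behind it. I'll triangulate the ball with a wrist view and recheck the box.

```bash
python3 - <<'E'
from sv import *
S=cam('scene');print(unproj(S,[[429.2,168]],100),unproj(S,[[429.2,168]],165))
im,C=shot('w_fan',[410,320,300])
s=bot.camera('scene')
b=np.vstack([cv2.resize(im,(640,480))[:480], cv2.resize(s[170:245,80:160],(128,120)).repeat(1,0) if 0 else np.pad(cv2.resize(s[170:245,80:160],(128,120)),((0,0),(0,512),(0,0)))])
cv2.imwrite('pics/fan.png',b[:,:,::-1]);print(np.load('w_fan.npz')['p'])
E
```

```text
[[389.03168181 469.6271982  100.        ]] [[444.62644912 432.47464831 165.        ]]
[410.38311981 319.26268091 299.83954103]
```

View pics/fan.png

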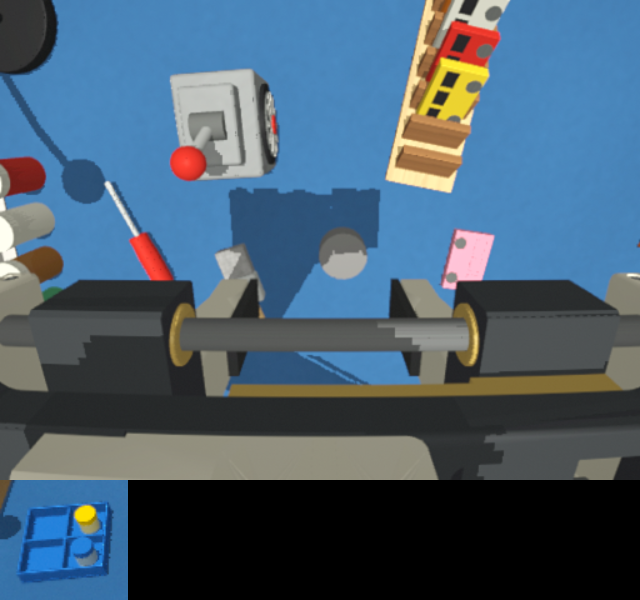

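```bash
python3 - <<'E'
from sv import *
from scipy.optimize import least_squares
S=cam('scene');im,C=load('w_fan')
a=np.array([429.2,168]);b=np.array([150.4,130.4])
r=least_squares(lambda P:np.r_[proj(S,P)[0]-a,(proj(C,P)[0]-b)],[440,430,165]);print('tip',r.x,'res',r.fun)
c=unproj(C,np.array([[172,74],[178,180],[262,69],[266,176]])/1.25,100);print('fan top corners',np.round(c,0).tolist())
t=r.x
for yaw in(0,3,90,-90,180): print(yaw,[bot.solve_ik(np.add(t,o),down(yaw)) is not None for o in((-60,0,60),(-40,0,-10),(30,0,-20),(50,0,0))])
E
```

```text
tip [464.14862582 418.94659947 187.82087311] res [-0.18235444  0.00160924 -0.06427655 -0.01021889]
fan top corners [[539.0, 459.0, 100.0], [441.0, 463.0, 100.0], [542.0, 375.0, 100.0], [444.0, 376.0, 100.0]]
0 [True, True, True, True]
3 [True, True, True, True]
90 [True, True, True, True]
-90 [True, True, True, True]
180 [True, True, True, True]
```

Triangulation checks out: tip (464,419,188), residual 0.2 px, hinge x ≈ fan centre (492). The box still holds both pots. Pushing the lever in steps, watching the force.

```bash
python3 - <<'E'
from sv import *
q=down(0);bot.move_gripper(0,20);bot.move_ptp([405,419,240],q);bot.line_to([405,419,178],120);bot.pause(.3);f0=bot.read_state()['contact_force']
x=435;bot.line_to([x,419,178],100)
while x<516:
    x+=3;bot.line_to([x,419,178],60);f=bot.read_state()['contact_force']-f0
    if abs(f[0])>22: break
print('x',x,f);bot.line_to([x-50,419,178],120);bot.line_to([x-50,419,260],150)
im,C=shot('w_fan2',[410,320,300]);s=bot.camera('scene')
k=cv2.resize(s[130:270,370:470],(400,560),interpolation=cv2.INTER_CUBIC);w=cv2.resize(im[40:170,110:290],(360,260))
g=cv2.resize(s[170:245,80:160],(320,300))
cv2.imwrite('pics/fan2.png',np.hstack([k,np.vstack([w,np.pad(g,((0,0),(0,40),(0,0)))])])[:,:,::-1]);print(bot.read_state()['t'])
E
```

```text
x 510 [-31.52443178   0.68736824  12.28469667]
80.1417
```

View pics/fan2.png

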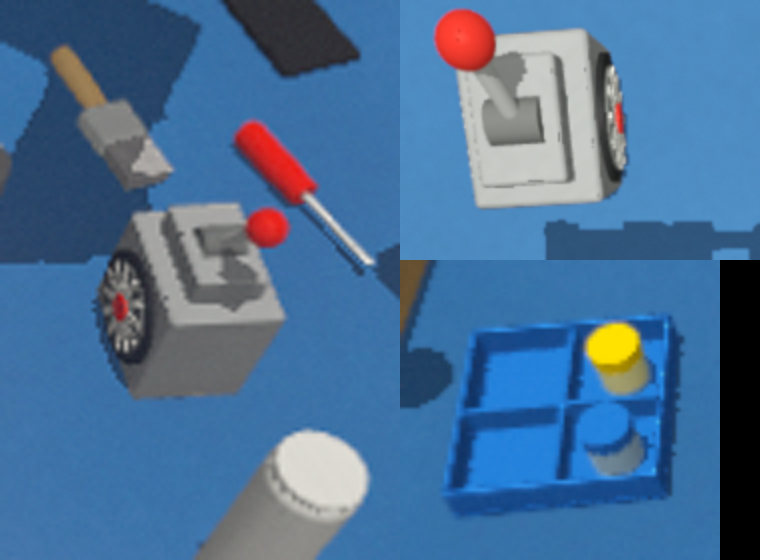

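The ball has moved to the far side (left crop (267,228), wrist crop (465,40)), and the pots are upright in the box. I'll check the lever angle by triangulation and hand in.

```bash
python3 - <<'E'
from sv import *
from scipy.optimize import least_squares
S=cam('scene');im,C=load('w_fan2')
r=least_squares(lambda P:np.r_[proj(S,P)[0]-[436.8,187],proj(C,P)[0]-[142.5,60]],[530,430,190]);a=2*np.arcsin((r.x[0]-464.1)/2/70);print(r.x,r.fun,a)
if a>.9: print(bot.close_job())
E
```

```text
[524.79752929 423.14595973 182.78311943] [-0.49568957  0.03966637 -0.17410555 -0.02044364] 0.8968655129868106
```

The estimate is 0.90 ± 0.05 rad, a bit close to the limit. I'll push again gently to confirm it is against the end stop.

```bash
python3 - <<'E'
from sv import *
q=down(0);bot.move_ptp([455,419,260],q);bot.line_to([455,419,178],120);bot.pause(.3);f0=bot.read_state()['contact_force']
x=492;bot.line_to([x,419,178],80);L=[]
while x<516:
    x+=1;bot.line_to([x,419,178],40);bot.pause(.05);s=bot.read_state();f=s['contact_force']-f0;L.append((x,round(s['tcp_pos'][0],1),round(f[0],1)))
    if abs(f[0])>30: break
print(L[-10:]);bot.line_to([x-50,419,178],120);bot.line_to([x-50,419,260],150);bot.pause(.5)
E
```

```text
[(501, np.float64(501.0), np.float64(0.5)), (502, np.float64(501.6), np.float64(-3.4)), (503, np.float64(501.9), np.float64(-7.3)), (504, np.float64(502.2), np.float64(-10.9)), (505, np.float64(502.4), np.float64(-13.6)), (506, np.float64(502.6), np.float64(-19.1)), (507, np.float64(502.8), np.float64(-21.6)), (508, np.float64(503.0), np.float64(-24.5)), (509, np.float64(503.2), np.float64(-29.6)), (510, np.float64(503.3), np.float64(-32.7))]
```

Contact at 501.6, then stiff with the force climbing straight up: the lever is on its end stop. Handing in.

```bash
python3 -c "
from plant import bot
print(bot.close_job(), bot.read_state()['t'])"
```

```text
the job is handed in; nothing more can be done
the job is handed in; nothing more can be done
```

The job is handed in: the four van sides present stand in rack slots 1–4 (green was absent), both pots are upright in the blue box, and the fan lever is over on its end stop; no verdict came back.

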